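Spin-test a dishwasher spray arm and stop it over its feed tube

TASK

The dishwasher's upper basket lies upside down on the counter with its spray arm on top. Flick the spray arm with a fingertip so that it spins freely by itself, untouched, for at least one full turn; then, while it is still turning, stop it with a fingertip so that it stays at rest lengthwise, in line with its feed tube (either blade over the tube), and take the finger away. Do not let it run down or stop askew and shove it round afterwards; pinch, lift and shift nothing, and leave the things around it alone.

Things in the scene. Friction and masses are not known exactly. Their poses are not given: they have to be found in the camera images.
- upper_basket: Slim dishwasher's upper basket of steel wire, upside down, standing loose on its rim, about 2 kg in all: 440 mm long (x), 360 mm wide (y), wire floor on top at 120 mm height. Origin: centre of the footprint, on the counter; x points along the feed tube to the back edge, z up. Pull handle at its front (-x), guide rollers 13 mm out of the long sides.
- hub (a point): The spray arm's upright axis, through the basket's origin, at half the height of the blades: 169 mm above the counter. The round hub is 60 mm in diameter, top at 184 mm; on it a nut of 34 mm diameter, top at 196 mm.
- feed_tube (a point): Point on top of the feed tube, 120 mm from the hub axis, 148 mm above the counter; x axis along the tube, outward. The straight tube, 24 mm thick, lies on the wire floor from the hub to a docking mouth (38 mm thick, top at 155 mm) that ends 242 mm from the hub, on this side of the hub only. The line from the hub through this point is the one to stop over.
- blade (a point): Point on the top centre line of one blade, 120 mm from the axis, 180 mm above the counter; x axis outward along it. The spray arm is a straight grey plastic bar through the hub, 400 mm long, with two equal round-ended blades 40 mm wide (20 mm either side of the centre line), underside at 158 mm, top at 180 mm above the counter: 38 mm clear above the wires, 10 mm above the tube.
- spray_arm (a joint): Angle of the spray arm, rad, counter-clockwise from above: 0 with the listed blade point over the feed tube, in line again at every multiple of pi. It turns endlessly both ways and counts on over full turns (start: 0.6 to 2.4). It weighs 260 g, inertia about 0.0035 kg m2, and runs freely: it loses about 0.25 rad/s of speed each second. Off a finger it bounces back at about 0.3 of its speed.
- cutlery_basket: Empty grey plastic cutlery basket, 220 x 130 mm (its x, y), walls 115 mm high, bail handle to 170 mm; loose, stands on the counter to the left (+y) of the dishwasher basket. Origin: centre of its underside. To be left alone.
- filter: Round stainless filter, 86 mm in diameter, 126 mm high with its handle; loose, stands upright on the counter to the right (-y) of the dishwasher basket. Origin: centre of its underside. To be left alone.
- brush: Hard silicone brush lying on the counter beyond the filter, 220 mm long (its x), 42 mm wide, 30 mm high; loose. Origin: under its middle, on the counter. To be left alone.

How it is judged:
By the outcome, as a careful person would: the job done as asked, in the order asked, and still so for the second after the job is handed in, with the robot touching nothing.
It also fails if it takes over 54 s, if anything falls off the work surface, if the arm or the gripper's body presses on something with over 40 N, if the wrist force passes 120 N, or if a joint passes its speed limit or range.

ROBOT

A 6-joint arm with a two-finger parallel gripper is mounted at the origin on the work surface. World frame = base frame: x ahead of the robot, y to its left, z up, the work surface at z = 0. Lengths are in m, angles in degrees, forces in N, time in s.
With the tool pointing down it reaches from about 0.4 to 0.825 m from the base axis. Payload 7 kg.
Tool frame: the origin (TCP) lies between the finger pads; the fingertips stand 11 mm ahead of it and the grasp point (between the pads) lies 8 mm behind it (r.tcp_to_tips is the distance from the TCP to the fingertips, in m); x points along the fingers, y is the direction in which the jaws open and shut, and the axes are right-handed (so a half turn about x gives the same grasp; the last joint's range is limited). The gripper opens to 88 mm and grips with 3 to 60 N. Pads are 19 mm wide; open, the fingers measure 130 mm over their backs; the gripper's body (78 mm by 193 mm) begins 47 mm behind the grasp point.
Start: joints at [89.387, 20.546, 0.682, 0, -70.136, -16.507], TCP at [0.199, 0.645, 0.238] pointing down, gripper open.
Joint ranges: [-176.03, 176.03], [-82.01, 121.73], [-58.28, 71.71], [-173.87, 95.51], [-174.79, -0.11], [-173.66, 173.66]. Speed limits (degrees/s): [136.94, 136.94, 172.46, 180, 180, 180].

INTERFACE

Orientations are given as [roll, pitch, yaw] about the fixed x, y, z axes, in that order (R = Rz(yaw) Ry(pitch) Rx(roll)).
In Python, from plant import r gives the robot as it stands.
- The arm moves only by the tool arm_command, never from a script. Its argument "plan" is a list of rows, each an object of numbers: "dx", "dy", "dz": the shift along the tool's x, y, z each as a share of 0.02 m, from -1 to 1; "wx", "wy", "wz": the turn, a rotation vector about the tool's x, y, z each as a share of 0.08 rad, from -1 to 1. In form: [{"dx": .., "dy": .., "dz": .., "wx": .., "wy": .., "wz": ..}, ...]. A call has 1 to 20 rows; each row shifts and turns the pose as measured when the row begins, along the tool's axes as they then stand; what a row does not reach is not made up. A row lasts 1/12 s, in which the tool goes at most 41.7 mm and 7.16 degrees, less where a joint would pass 70% of its speed; a pose out of reach is approached as far as the arm can. A call with a number of a shift or a turn outside -1 to 1 is refused whole. A call with a gripper value outside its range is refused whole. "fingers" is the closure, from -1 (fully open) to 1 (shut), so that 0 is half open, set as the call begins (left out, the last holds). The fingers move at their own pace and stop on an object; "force" is the grip in N (left out, the last holds). Time passes only in rows, so rows that do not move let the fingers close. It gives the time, the measured TCP pose, the force and the opening at its end, in the units of the state.
- r.get_state(): the state, without advancing time (a new reading comes with each control period).
- r.capture(name): name is "scene" or "top"; returns (picture, depth): 400x640x3 uint8, red, green, blue; 400x640 float32, m along the optical axis (not along the pixel's ray), 0 where there is no reading.
- r.camera_model(name): a dict with "vertical_fov" (degrees; the focal length in pixels is half the picture's height over the tangent of half this angle, whatever the lens; pixels are square), "cx", "cy" (the principal point, pixels), "R" (3x3) and "t" (3): a world point X has camera coordinates R X + t. Camera axes: x right, y down, z forward; pixel columns grow to the right and rows downward; lengths in m; the calibration is good to about 2 mm. A picture is of the moment at which its call begins. camera_model takes no time and is no camera call.
- r.close_job(): hands the job in, once; it reports no verdict.
Trained networks look in the newest picture that a camera, given by its name, has taken for a name from the list of things; names that differ only in an ending like _2 or _b are one class to them, and where a whole thing is asked for, a point or a joint stands for the part that bears it (a point fixed in the world has none). Each returns a list of dicts, best first, with "score" (0 to 1); they miss things now and then, are a little off and sometimes report something else, mostly with a low value. They report only what shows in the picture. A call takes as long as a camera call.
- r.cut_out(camera, query): "mask" (400x640 bool, what is visible of it) and "bbox" ([left, top, width, height] in pixels, round what is visible of it).
- r.spot_point(camera, query): "centre" ([column, row] in pixels: a listed point, or the origin of a listed thing).
The state is a dict: "time_s": time; "joints": joint angles; "qd": joint speeds; "joint_torque": joint torques, N m; "tcp_pos": TCP position; "eef_rot": TCP orientation; "contact_force": force on the tool from outside, world axes, zero at the start; "moment": the same for the moment, N m; "gripper_width": finger opening in m.
Only numpy, scipy, OpenCV 4.12 (cv2) and the standard library are available. Lean on these libraries where they do the work, as an engineer would, in place of code of your own. Each camera call takes 0.05 s, during which the arm holds its last target.

## Working session

There is one attempt and no reset: what is moved stays moved. The work goes in short steps, Python scripts to look and compute and a tool call to move; the robot and the scene stay as the last step left them, time stands still between calls to the robot, and variables do not carry over. Pictures are saved under pics/ and viewed, and the job is handed in when it is done.

Besides the shell and the picture viewer there is one more tool, called after "Call:" by a JSON object that holds its "method" and its "body". arm_command: Moves the arm, as the interface text tells. Shift numbers are shares of 0.02 m and turn numbers shares of 0.08 rad, none past 1 either way. Its arguments: {"type":"object","properties":{"plan":{"type":"array","items":{"type":"object","properties":{"dx":{"type":"number"},"dy":{"type":"number"},"dz":{"type":"number"},"wx":{"type":"number"},"wy":{"type":"number"},"wz":{"type":"number"}}}},"fingers":{"type":"number"},"force":{"type":"number"}},"required":["plan"]}

```bash
ls; mkdir -p pics; cat > h.py <<'E'
import numpy as np, cv2
from plant import r
def K(c):
    m=r.camera_model(c); f=200/np.tan(np.radians(m["vertical_fov"])/2); return f,m["cx"],m["cy"],np.array(m["R"]),np.array(m["t"])
def ray(c,px):
    f,cx,cy,R,t=K(c); d=R.T@np.array([(px[0]-cx)/f,(px[1]-cy)/f,1]); return -R.T@t,d
def atz(c,px,z):
    o,d=ray(c,px); return o+d*(z-o[2])/d[2]
def proj(c,X):
    f,cx,cy,R,t=K(c); p=R@np.array(X)+t; return np.array([f*p[0]/p[2]+cx,f*p[1]/p[2]+cy])
def dep(c,px,D):
    f,cx,cy,R,t=K(c); u,v=int(round(px[0])),int(round(px[1])); z=D[v,u]
    return R.T@(np.array([(px[0]-cx)/f*z,(px[1]-cy)/f*z,z])-t)
E
python3 - <<'E'
from h import *
for c in ["scene","top"]:
    p,d=r.capture(c); cv2.imwrite(f"pics/{c}0.png",p[:,:,::-1]); np.save(f"{c}0.npy",d)
    print(c,r.camera_model(c))
    for q in ["hub","feed_tube","blade","upper_basket","cutlery_basket","filter","brush"]:
        o=r.spot_point(c,q)
        for e in o[:3]: print(q,e["score"],np.round(e["centre"],1),np.round(dep(c,e["centre"],d),3))
print(r.get_state())
E
```

```text
pics
scene {'vertical_fov': 43.75163259271322, 'cx': 312.7585938096091, 'cy': 201.45836415699182, 'R': array([[-0.78933018,  0.61391437,  0.00818593],
       [ 0.36336126,  0.47784978, -0.79976758],
       [-0.49490046, -0.62830624, -0.60025396]]), 't': array([ 0.45516227, -0.08998034,  1.7143538 ])}
hub 0.63 [304.8 187. ] [ 0.585 -0.026  0.186]
feed_tube 0.85 [260.4 206. ] [ 0.698 -0.073  0.146]
feed_tube 0.22 [267.4 167.3] [ 0.479 -0.378  0.025]
blade 0.94 [342.5 198.7] [0.533 0.068 0.179]
upper_basket 0.84 [305.5 237.3] [ 0.577 -0.034 -0.001]
cutlery_basket 0.62 [449.6 338.8] [0.582 0.488 0.073]
filter 0.68 [266.5 166.2] [ 0.48  -0.382  0.028]
brush 0.67 [250.7 154.4] [ 0.472 -0.497  0.016]
top {'vertical_fov': 53.17711592328365, 'cx': 316.5415801907516, 'cy': 198.68062595546607, 'R': array([[ 2.34159122e-02, -9.99721265e-01,  3.01449830e-03],
       [-9.94182763e-01, -2.36030635e-02, -1.05088201e-01],
       [ 1.05130060e-01, -5.36226177e-04, -9.94458336e-01]]), 't': array([-0.04549068,  0.56390359,  1.50070355])}
hub 0.96 [321.2 191.2] [ 0.573 -0.047  0.197]
feed_tube 0.67 [331.
[... 181 characters left out ...]
rush 0.73 [436.7 231.4] [ 0.452 -0.501 -0.   ]
{'time_s': 0.8, 'joints': array([ 8.93875123e+01,  2.05442447e+01,  6.83115644e-01, -1.73011017e-04,
       -7.01362988e+01, -1.65073560e+01]), 'qd': array([ 0.01908694, -0.14579295, -0.12066513,  0.08807736,  0.11602518,
       -0.00214112]), 'joint_torque': array([-1.44961032e-03, -5.82280219e+01,  2.93268031e+01,  7.00197682e+00,
        1.23346664e-02, -3.33826245e-05]), 'tcp_pos': array([0.19870597, 0.6450734 , 0.2375934 ]), 'eef_rot': array([-69.87287301,  89.99742266,  93.00722445]), 'contact_force': array([0.37750072, 0.39645411, 0.35142545]), 'moment': array([-0.05809488,  0.02602477,  0.01541953]), 'gripper_width': 0.08771334820240227}
```

View pics/scene0.png

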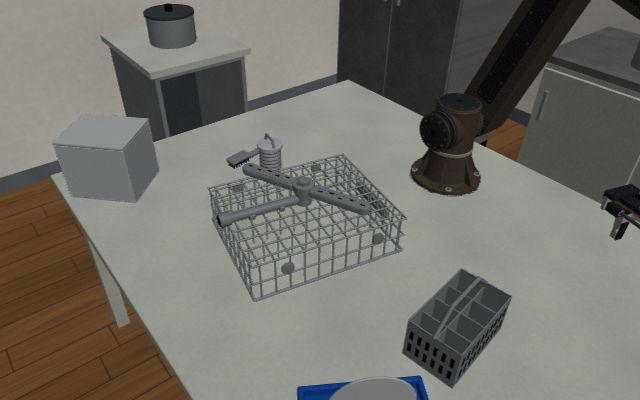

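View pics/top0.png

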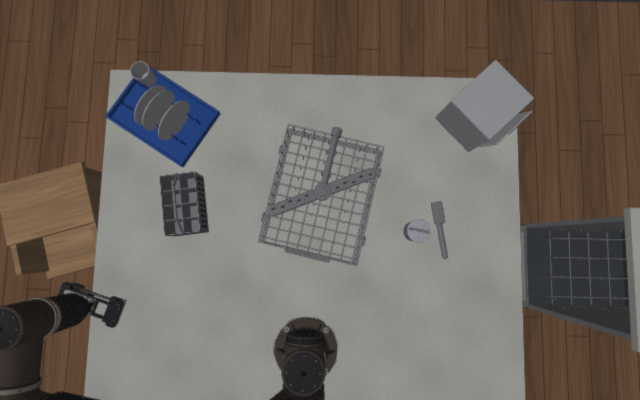

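```bash
python3 - <<'E'
from h import *
d=np.load("top0.npy")
f,cx,cy,R,t=K("top")
v,u=np.mgrid[0:400,0:640]
P=np.stack([(u-cx)/f*d,(v-cy)/f*d,d],-1)
W=(P-t)@R
ok=(d>0)&(abs(W[...,0]-.58)<.3)&(abs(W[...,1]+.04)<.25)
z=W[...,2]
m=ok&(z>.170)&(z<.19)
pts=W[m]; 
rr,sz,an=cv2.minAreaRect(pts[:,:2].astype(np.float32)); print("blade",len(pts),rr,sz,an)
c=pts.mean(0);ev=np.linalg.svd(pts[:,:2]-c[:2],full_matrices=False)[2];print(c,ev[0],np.degrees(np.arctan2(ev[0,1],ev[0,0])),sz)
n=ok&(z>.19)&(z<.21); print("nut",W[n].mean(0),n.sum())
# basket extents at z .1-.16
b=ok&(z>.105)&(z<.16)
rr=cv2.minAreaRect(W[b][:,:2].astype(np.float32)); print("basket",rr)
# atz refined
for q in [("hub",[321.2,191.2],.169),("hub",[321.2,191.2],.196),("tube",[331.9,158.2],.148),("blade",[290.5,203.1],.18)]:
    print(q[0],atz("top",q[1],q[2]))
for q in [("hub",[304.8,187.],.169),("hub",[304.8,187],.196),("tube",[260.4,206],.148),("blade",[342.5,198.7],.18)]:
    print("s",q[0],atz("scene",q[1],q[2]))
p=cv2.imread("pics/top0.png")[120:280,160:470]
cv2.imwrite("pics/top0z.png",cv2.resize(p,(775,400),interpolation=cv2.INTER_CUBIC))
E
```

```text
blade 1259 (0.5753828883171082, -0.04902665317058563) (0.058003928512334824, 0.395671546459198) 19.510028839111328
[ 0.57445261 -0.04805139  0.18143071] [-0.38039794  0.92482291] 112.35833388298677 (0.058003928512334824, 0.395671546459198)
nut [ 0.5749454  -0.04843165  0.19648908] 90
basket ((0.5858442187309265, -0.05185912549495697), (0.3827812373638153, 0.46545326709747314), 77.82186889648438)
hub [ 0.57670872 -0.0477334   0.169     ]
hub [ 0.57333486 -0.04741376  0.196     ]
tube [ 0.69895641 -0.0835504   0.148     ]
blade [0.53149199 0.05728897 0.18      ]
s hub [ 0.5706535  -0.04532254  0.169     ]
s hub [ 0.59370832 -0.01482276  0.196     ]
s tube [ 0.699506   -0.07064655  0.148     ]
s blade [0.53367894 0.06869705 0.18      ]
```

The scene shows the basket in the middle, with the tube's mouth near (222,217) and the hub at (305,187). The top view puts the hub at (321,191), the tube running up to (337,132), and blade tips near (268,214) and (378,172). Next I'll refine the tube axis.

```bash
cat >> h.py <<'E'
def cloud(c,d):
    f,cx,cy,R,t=K(c); v,u=np.mgrid[0:400,0:640]
    return (np.stack([(u-cx)/f*d,(v-cy)/f*d,d],-1)-t)@R
E
python3 - <<'E'
from h import *
H=np.array([.575,-.048])
for c in ["top","scene"]:
    d=np.load(c+"0.npy"); W=cloud(c,d); z=W[...,2]
    D=W[...,:2]-H; rad=np.hypot(D[...,0],D[...,1]); a=np.degrees(np.arctan2(D[...,1],D[...,0]))
    m=(d>0)&(z>.135)&(z<.165)&(rad>.06)&(rad<.26)&(abs(a+15)<14)
    P=W[m]
    vx,vy,x0,y0=cv2.fitLine(P[:,:2].astype(np.float32),cv2.DIST_HUBER,0,.001,.001).ravel()
    print(c,"tube",m.sum(),np.degrees(np.arctan2(vy,vx)),"line y at hub x",y0+(H[0]-x0)*vy/vx, P[:,2].max(), rad[m].max())
    m=(d>0)&(z>.165)&(z<.19)&(rad>.04)&(rad<.22)
    P=W[m]; vx,vy,x0,y0=cv2.fitLine(P[:,:2].astype(np.float32),cv2.DIST_HUBER,0,.001,.001).ravel()
    print("blade",m.sum(),np.degrees(np.arctan2(vy,vx)),"y at hub x",y0+(H[0]-x0)*vy/vx,P.mean(0))
p=cv2.imread("pics/top0.png")[110:280,240:400]
cv2.imwrite("pics/top0z2.png",cv2.resize(p,(560,595),interpolation=cv2.INTER_CUBIC))
E
```

```text
top tube 386 -12.106754 line y at hub x -0.049204446225920795 0.16458608777029332 0.24416959887740283
blade 1051 -67.67789 y at hub x -0.0494906834879934 [ 0.5746873  -0.04872909  0.18095721]
scene tube 570 -11.242569 line y at hub x -0.0419720920157079 0.1573937800606073 0.24471596458708383
blade 1380 -66.81655 y at hub x -0.012282648876181378 [ 0.5759389  -0.02626126  0.17765275]
```

View pics/top0z2.png

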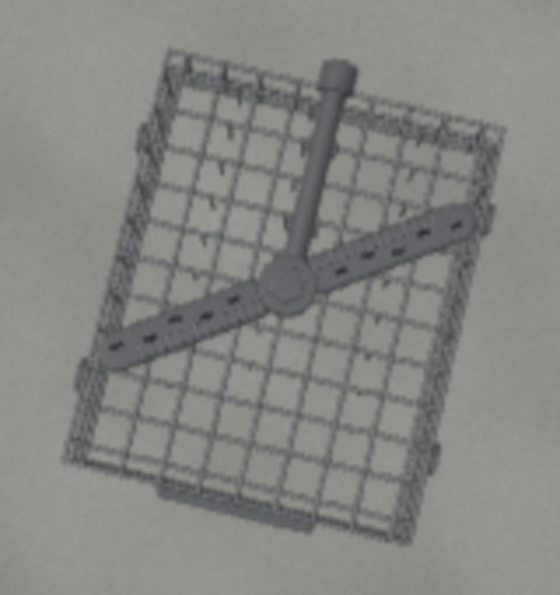

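```bash
cat >> h.py <<'E'
from scipy.spatial.transform import Rotation as Ro
def Rt(): return Ro.from_euler("xyz",r.get_state()["eef_rot"],degrees=True).as_matrix()
def goto(X,ydeg,n=None):
    """print total shift in tool axes and turn about tool x to reach X with tool y at ydeg(mod180)"""
    s=r.get_state(); R=Rt(); d=np.array(X)-s["tcp_pos"]
    cur=np.degrees(np.arctan2(R[1,1],R[0,1])); t=(ydeg-cur+90)%180-90
    print("tcp",np.round(s["tcp_pos"],4),"ydir",round(cur,1),"tilt",np.round(R[2],3),"world d",np.round(d,4),"yaw turn world",round(t,1),"-> wx total shares",round(-t/np.degrees(.08),2),"tool d shares",np.round(R.T@d/.02,2),"J",np.round(s["joints"],1),"t",s["time_s"],"w",s["gripper_width"],s["contact_force"].round(2))
E
python3 -c "
from h import *
goto([.627,.113,.26],22.3); print(Rt().round(3))"
```

```text
tcp [0.1987 0.6451 0.2376] ydir -107.1 tilt [-1. -0.  0.] world d [ 0.4283 -0.5321  0.0224] yaw turn world -50.6 -> wx total shares 11.03 tool d shares [ -1.12  19.12 -28.3 ] J [ 89.4  20.5   0.7  -0.  -70.1 -16.5] t 0.8 w 0.08771334820240227 [0.38 0.4  0.35]
[[-0.    -0.294 -0.956]
 [ 0.    -0.956  0.294]
 [-1.    -0.     0.   ]]
```

Call:
{"method": "arm_command", "body": {"plan": [{"dx": -0.1,"dy": 0.67,"dz": -1},{"dx": -0.1,"dy": 0.67,"dz": -1},{"dx": -0.1,"dy": 0.67,"dz": -1},{"dx": -0.1,"dy": 0.67,"dz": -1},{"dx": -0.1,"dy": 0.67,"dz": -1},{"dx": -0.1,"dy": 0.67,"dz": -1},{"dx": -0.1,"dy": 0.67,"dz": -1},{"dx": -0.1,"dy": 0.67,"dz": -1},{"dx": -0.1,"dy": 0.67,"dz": -1},{"dx": -0.1,"dy": 0.67,"dz": -1},{"dy": 0.67,"dz": -1},{"dy": 0.67,"dz": -1},{"dy": 0.67,"dz": -1},{"dy": 0.67,"dz": -1},{"dy": 0.67,"dz": -1},{"dy": 0.67,"dz": -1},{"dy": 0.67,"dz": -1},{"dy": 0.67,"dz": -1},{"dy": 0.67,"dz": -1},{"dy": 0.67,"dz": -1}], "fingers": 1, "force": 10}}

```text
schema error: expected keys dx, dy, dz, wx, wy, wz
```

```bash
python3 -c "
from h import *
goto([.627,.113,.26],22.3)"
```

```text
tcp [0.1987 0.6451 0.2376] ydir -107.1 tilt [-1. -0.  0.] world d [ 0.4283 -0.5321  0.0224] yaw turn world -50.6 -> wx total shares 11.03 tool d shares [ -1.12  19.12 -28.3 ] J [ 89.4  20.5   0.7  -0.  -70.1 -16.5] t 0.8 w 0.08771334820240227 [0.38 0.4  0.35]
```

Call:
{"method": "arm_command", "body": {"plan": [{"dx": -0.1,"dy": 0.67,"dz": -1,"wx": 0,"wy": 0,"wz": 0},{"dx": -0.1,"dy": 0.67,"dz": -1,"wx": 0,"wy": 0,"wz": 0},{"dx": -0.1,"dy": 0.67,"dz": -1,"wx": 0,"wy": 0,"wz": 0},{"dx": -0.1,"dy": 0.67,"dz": -1,"wx": 0,"wy": 0,"wz": 0},{"dx": -0.1,"dy": 0.67,"dz": -1,"wx": 0,"wy": 0,"wz": 0},{"dx": -0.1,"dy": 0.67,"dz": -1,"wx": 0,"wy": 0,"wz": 0},{"dx": -0.1,"dy": 0.67,"dz": -1,"wx": 0,"wy": 0,"wz": 0},{"dx": -0.1,"dy": 0.67,"dz": -1,"wx": 0,"wy": 0,"wz": 0},{"dx": -0.1,"dy": 0.67,"dz": -1,"wx": 0,"wy": 0,"wz": 0},{"dx": -0.1,"dy": 0.67,"dz": -1,"wx": 0,"wy": 0,"wz": 0},{"dx": 0,"dy": 0.67,"dz": -1,"wx": 0,"wy": 0,"wz": 0},{"dx": 0,"dy": 0.67,"dz": -1,"wx": 0,"wy": 0,"wz": 0},{"dx": 0,"dy": 0.67,"dz": -1,"wx": 0,"wy": 0,"wz": 0},{"dx": 0,"dy": 0.67,"dz": -1,"wx": 0,"wy": 0,"wz": 0},{"dx": 0,"dy": 0.67,"dz": -1,"wx": 0,"wy": 0,"wz": 0},{"dx": 0,"dy": 0.67,"dz": -1,"wx": 0,"wy": 0,"wz": 0},{"dx": 0,"dy": 0.67,"dz": -1,"wx": 0,"wy": 0,"wz": 0},{"dx": 0,"dy": 0.67,"dz": -1,"wx": 0,"wy": 0,"wz": 0},{"dx": 0,"dy": 0.67,"dz": -1,"wx": 0,"wy": 0,"wz": 0},{"dx": 0,"dy": 0.67,"dz": -1,"wx": 0,"wy": 0,"wz": 0}], "fingers": 1, "force": 10}}

```text
time_s: 2.47
tcp_pos: [0.5129, 0.2575, 0.2603]
eef_rot: [-111.3, 89.7, 52.1]
contact_force: [0.0, -0.3, 0.4]
gripper_width: 0.0006
```

```bash
python3 -c "
from h import *
goto([.627,.113,.26],22.3)"
```

```text
tcp [0.5129 0.2575 0.2603] ydir -106.7 tilt [-1.    -0.006 -0.002] world d [ 0.1141 -0.1445 -0.0003] yaw turn world -51.0 -> wx total shares 11.13 tool d shares [ 0.    5.29 -7.54] J [ 46.2  10.1 -10.6  -0.  -69.   27.2] t 2.4667 w 0.0006129641409691987 [ 0.04 -0.29  0.37]
```

Call:
{"method": "arm_command", "body": {"plan": [{"dx": 0,"dy": 0.7,"dz": -1,"wx": 0,"wy": 0,"wz": 0},{"dx": 0,"dy": 0.7,"dz": -1,"wx": 0,"wy": 0,"wz": 0},{"dx": 0,"dy": 0.7,"dz": -1,"wx": 0,"wy": 0,"wz": 0},{"dx": 0,"dy": 0.7,"dz": -1,"wx": 0,"wy": 0,"wz": 0},{"dx": 0,"dy": 0.7,"dz": -1,"wx": 0,"wy": 0,"wz": 0},{"dx": 0,"dy": 0.7,"dz": -1,"wx": 0,"wy": 0,"wz": 0},{"dx": 0,"dy": 0.7,"dz": -1,"wx": 0,"wy": 0,"wz": 0},{"dx": 0,"dy": 0.7,"dz": -1,"wx": 0,"wy": 0,"wz": 0},{"dx": 0,"dy": 0,"dz": 0,"wx": 1,"wy": 0,"wz": 0},{"dx": 0,"dy": 0,"dz": 0,"wx": 1,"wy": 0,"wz": 0},{"dx": 0,"dy": 0,"dz": 0,"wx": 1,"wy": 0,"wz": 0},{"dx": 0,"dy": 0,"dz": 0,"wx": 1,"wy": 0,"wz": 0},{"dx": 0,"dy": 0,"dz": 0,"wx": 1,"wy": 0,"wz": 0},{"dx": 0,"dy": 0,"dz": 0,"wx": 1,"wy": 0,"wz": 0},{"dx": 0,"dy": 0,"dz": 0,"wx": 1,"wy": 0,"wz": 0},{"dx": 0,"dy": 0,"dz": 0,"wx": 1,"wy": 0,"wz": 0},{"dx": 0,"dy": 0,"dz": 0,"wx": 1,"wy": 0,"wz": 0},{"dx": 0,"dy": 0,"dz": 0,"wx": 1,"wy": 0,"wz": 0},{"dx": 0,"dy": 0,"dz": 0,"wx": 1,"wy": 0,"wz": 0},{"dx": 0,"dy": 0,"dz": 0,"wx": 1,"wy": 0,"wz": 0}]}}

```text
time_s: 4.13
tcp_pos: [0.6427, 0.0891, 0.2604]
eef_rot: [-62.0, 89.6, 43.5]
contact_force: [-0.8, -0.4, -0.0]
gripper_width: 0.0004
```

```bash
python3 - <<'E'
from h import *
goto([.627,.113,.176],22.3)
for c in ["scene","top"]:
    p,d=r.capture(c); 
    np.save(c+"1.npy",d)
    q=r.get_state()["tcp_pos"]+np.array([0,0,-.011]); px=proj(c,q); print(px)
    p=p[:,:,::-1].copy()
    u,v=int(px[0]),int(px[1]); a=p[max(0,v-80):v+80,u-100:u+100]; a=cv2.resize(a,None,fx=4,fy=4)[:600]; cv2.drawMarker(a,(int((px[0]-u+100)*4),int((px[1]-max(0,v-80))*4)),(0,0,255)); cv2.imwrite(f"pics/{c}1.png",a[:600,:800])
E
```

```text
tcp [0.6427 0.0891 0.2604] ydir -164.6 tilt [-1.    -0.006  0.003] world d [-0.0157  0.0239 -0.0844] yaw turn world 6.9 -> wx total shares -1.5 tool d shares [4.22 0.47 1.35] J [ 25.   17.2  -1.1  -0.1 -71.3  -9.5] t 4.1333 w 0.0004319164130698859 [-0.85 -0.4  -0.04]
[314.69716576 195.90429546]
[280.58623987 167.39050146]
```

View pics/scene1.png

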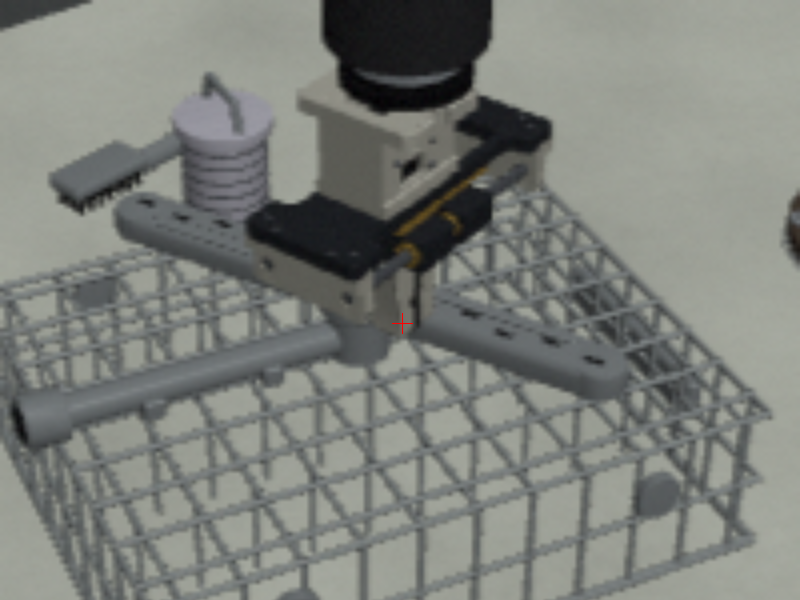

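View pics/top1.png

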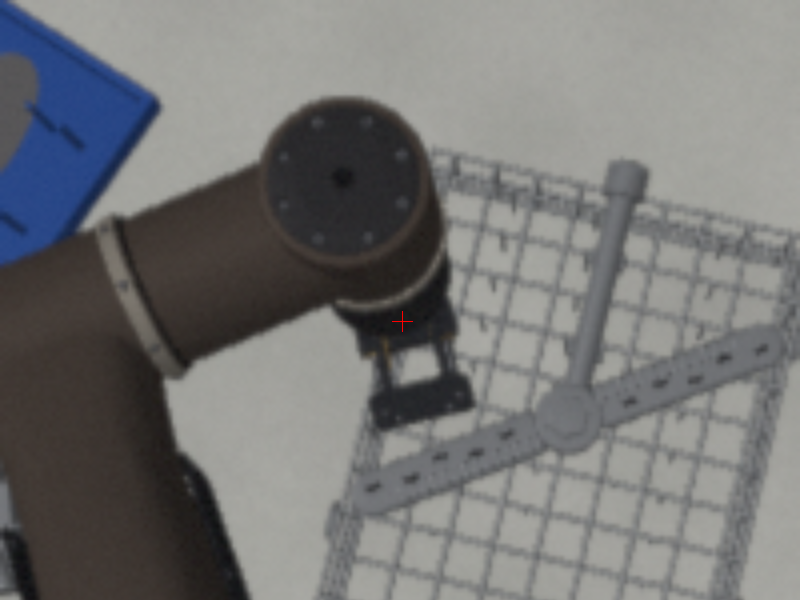

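```bash
python3 - <<'E'
from h import *
for c in ["scene"]:
    px=proj(c,r.get_state()["tcp_pos"]+np.array([0,0,-.011])); u,v=int(px[0]),int(px[1]); u0,v0=u-100,v-80
    a=cv2.imread(f"pics/{c}1.png"); s=r.get_state(); R=Rt()
    def pt(l): 
        q=proj(c,s["tcp_pos"]+R@np.array(l)); return tuple(int(k) for k in (q-[u0,v0])*4)
    def box(x0,x1,hy,hz,col):
        for x in (x0,x1):
            L=[pt((x,sy*hy,sz*hz)) for sy,sz in ((1,1),(1,-1),(-1,-1),(-1,1))]
            cv2.polylines(a,[np.array(L)],True,col,1)
    box(-.055,-.10,.0965,.039,(0,255,0)); box(.011,-.055,.021,.0095,(0,0,255))
    cv2.imwrite("pics/ov1.png",a)
E
```

```text
(no output)
```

View pics/ov1.png

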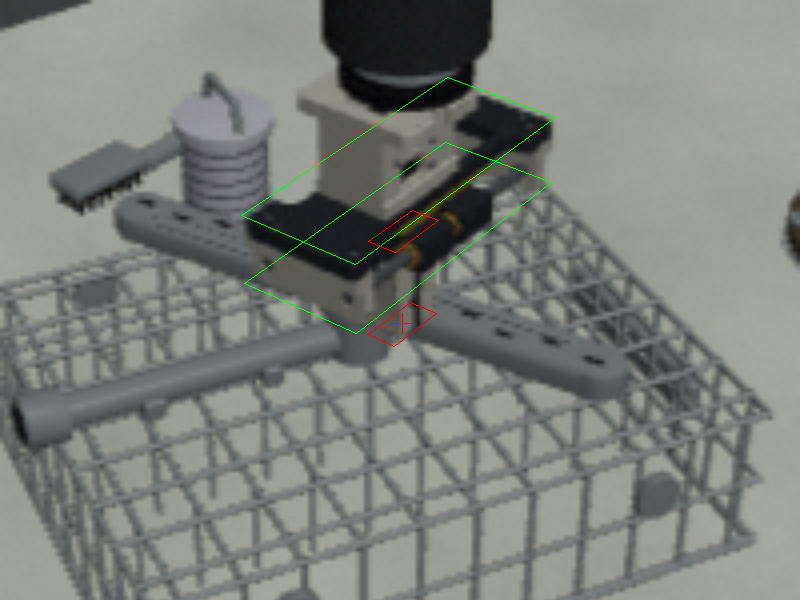

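The tip and body model overlays well on the picture: closed fingers are 42×19 mm and the calibration holds. I'll lower beside the blade with a runway for the flick.

Call:
{"method": "arm_command", "body": {"plan": [{"dx": 0,"dy": -0.5,"dz": 0.5,"wx": 0,"wy": 0,"wz": 0},{"dx": 0,"dy": -0.5,"dz": 0.5,"wx": 0,"wy": 0,"wz": 0},{"dx": 0.5,"dy": -0.5,"dz": 0.3,"wx": 0,"wy": 0,"wz": 0},{"dx": 1,"dy": 0,"dz": 0,"wx": 0,"wy": 0,"wz": 0},{"dx": 1,"dy": 0,"dz": 0,"wx": 0,"wy": 0,"wz": 0},{"dx": 1,"dy": 0,"dz": 0,"wx": 0,"wy": 0,"wz": 0},{"dx": 0.5,"dy": 0,"dz": 0,"wx": 0,"wy": 0,"wz": 0},{"dx": 0.0,"dy": 0,"dz": 0,"wx": 0,"wy": 0,"wz": 0},{"dx": 0.0,"dy": 0,"dz": 0,"wx": 0,"wy": 0,"wz": 0}]}}

```text
time_s: 4.98
tcp_pos: [0.6702, 0.1304, 0.1742]
eef_rot: [-67.0, 89.5, 39.7]
contact_force: [1.2, -0.2, 1.4]
gripper_width: 0.0003
```

```bash
python3 - <<'E'
from h import *
goto([.627,.113,.176],22.3)
p=r.get_state()["tcp_pos"][:2]-[.5748,-.049]; R=Rt()
u=np.array([-.3795,.925]);t=np.array([-.925,-.3795]); y=R[:2,1]
print("rho",p@u,"perp",-p@t,"y.u",y@u,"y.t",y@t)
print("rho at contact", p@u+(-p@t-.040)*(y@u)/(y@t))
E
```

```text
tcp [0.6702 0.1304 0.1742] ydir -163.3 tilt [-1.    -0.007  0.003] world d [-0.0432 -0.0174  0.0018] yaw turn world 5.6 -> wx total shares -1.23 tool d shares [-0.11  2.32 -0.21] J [ 27.3  23.4  -3.4  -0.1 -62.7 -10.6] t 4.9833 w 0.0002526648077510208 [ 1.21 -0.2   1.36]
rho 0.12973969364973004 perp 0.15628157525369776 y.u 0.09853981102978228 y.t 0.9949270924359944
rho at contact 0.1412564817027018
```

Call:
{"method": "arm_command", "body": {"plan": [{"dx": -0.04,"dy": 1,"dz": -0.08,"wx": 0,"wy": 0,"wz": 0},{"dx": -0.02,"dy": 1,"dz": -0.08,"wx": 0,"wy": 0,"wz": 0},{"dx": -0.02,"dy": 1,"dz": -0.08,"wx": 0,"wy": 0,"wz": 0},{"dx": 0,"dy": 1,"dz": -0.08,"wx": 0,"wy": 0,"wz": 0},{"dx": 0,"dy": 1,"dz": -0.08,"wx": 0,"wy": 0,"wz": 0},{"dx": 0,"dy": 1,"dz": 0,"wx": 0,"wy": 0,"wz": 0},{"dx": 0,"dy": 1,"dz": 0,"wx": 0,"wy": 0,"wz": 0},{"dx": -1,"dy": 0,"dz": 0,"wx": 0,"wy": 0,"wz": 0},{"dx": -1,"dy": 0,"dz": 0,"wx": 0,"wy": 0,"wz": 0},{"dx": -1,"dy": 0,"dz": 0,"wx": 0,"wy": 0,"wz": 0},{"dx": -1,"dy": 0,"dz": 0,"wx": 0,"wy": 0,"wz": 0}]}}

```text
time_s: 5.9
tcp_pos: [0.535, 0.0814, 0.2632]
eef_rot: [-80.8, 89.2, 26.2]
contact_force: [-0.7, 0.4, -0.0]
gripper_width: 0.0005
```

```bash
cat >> h.py <<'E'
H=np.array([.5748,-.049])
def ang(save=None):
    t=r.get_state()["time_s"]; p,d=r.capture("top"); W=cloud("top",d); z=W[...,2]
    D=W[...,:2]-H; rad=np.hypot(D[...,0],D[...,1])
    m=(d>0)&(z>.170)&(z<.188)&(rad>.045)&(rad<.205)
    P=D[m]; a=0.5*np.angle(np.mean((rad[m]**2)*np.exp(2j*np.arctan2(P[:,1],P[:,0]))))
    # refine robustly: perpendicular offset within 25mm
    for _ in range(4):
        u=np.array([np.cos(a),np.sin(a)]);n=np.array([-u[1],u[0]]); k=abs(P@n)<.026; Q=P[k]
        a+=np.sum((Q@n)*(Q@u))/np.sum((Q@u)**2)
    if save: cv2.imwrite(save,p[:,:,::-1])
    a=(np.degrees(a)+12.0)%180
    with open("ang.txt","a") as f: f.write(f"{t} {a} {k.sum()}\n")
    return t,a,k.sum(),(P@np.array([np.cos(np.radians(a-12)),np.sin(np.radians(a-12))])).min(),(P@np.array([np.cos(np.radians(a-12)),np.sin(np.radians(a-12))])).max()
E
python3 - <<'E'
from h import *
print(r.get_state()["time_s"],r.get_state()["tcp_pos"])
for i in range(8): print(np.round(ang(f"pics/a{i}.png"),3))
E
```

```text
5.9 [0.53497193 0.08143527 0.26320814]
[ 5.90000e+00  1.78631e+02  9.82000e+02 -2.00000e-01  1.98000e-01]
[ 5.95e+00  5.08e+00  9.86e+02 -1.97e-01  2.00e-01]
[ 6.0000e+00  1.1532e+01  9.8200e+02 -1.9800e-01  2.0000e-01]
[ 6.0500e+00  1.7958e+01  9.8200e+02 -1.9800e-01  2.0200e-01]
[ 6.1000e+00  2.4238e+01  9.7400e+02 -1.9800e-01  2.0000e-01]
[ 6.1500e+00  3.0596e+01  9.9100e+02 -1.9800e-01  1.9800e-01]
[ 6.2000e+00  3.6881e+01  9.9200e+02 -1.9800e-01  2.0000e-01]
[ 6.2500e+00  4.3098e+01  9.8800e+02 -1.9800e-01  1.9900e-01]
```

The arm spins at about 2.2 rad/s. The first capture (5.90 s) already reads ~178.6°, i.e. it is near 180° on the spray angle scale. I'll hover near the stop place while it turns.

```bash
python3 - <<'E'
from h import *
goto([.730,-.040,.24],78)
s=r.get_state();R=Rt();d=np.array([.728,-.035,.245])-s["tcp_pos"]
n=14
for i in range(n):
    Ri=R@Ro.from_rotvec([-.08*1.04*i,0,0]).as_matrix()
    print(np.round(Ri.T@(d/n/1.04)/.02,2))
E
```

```text
tcp [0.5345 0.0813 0.2601] ydir -163.0 tilt [-1.    -0.011  0.002] world d [ 0.1955 -0.1213 -0.0201] yaw turn world 61.0 -> wx total shares -13.31 tool d shares [ 1.07 -7.56 -8.66] J [ 29.4   6.7 -14.8   0.  -67.9 -12.4] t 6.3 w 0.00022263438427384027 [-0.64  0.35  1.  ]
[ 0.06 -0.52 -0.58]
[ 0.06 -0.47 -0.62]
[ 0.06 -0.42 -0.65]
[ 0.06 -0.36 -0.69]
[ 0.06 -0.3  -0.71]
[ 0.06 -0.24 -0.74]
[ 0.06 -0.18 -0.75]
[ 0.06 -0.12 -0.77]
[ 0.06 -0.05 -0.77]
[ 0.06  0.01 -0.77]
[ 0.06  0.08 -0.77]
[ 0.06  0.14 -0.76]
[ 0.06  0.2  -0.75]
[ 0.06  0.27 -0.73]
```

Call:
{"method": "arm_command", "body": {"plan": [{"dx": 0.06,"dy": -0.52,"dz": -0.58,"wx": -1,"wy": 0,"wz": 0},{"dx": 0.06,"dy": -0.47,"dz": -0.62,"wx": -1,"wy": 0,"wz": 0},{"dx": 0.06,"dy": -0.42,"dz": -0.65,"wx": -1,"wy": 0,"wz": 0},{"dx": 0.06,"dy": -0.36,"dz": -0.69,"wx": -1,"wy": 0,"wz": 0},{"dx": 0.06,"dy": -0.3,"dz": -0.71,"wx": -1,"wy": 0,"wz": 0},{"dx": 0.06,"dy": -0.24,"dz": -0.74,"wx": -1,"wy": 0,"wz": 0},{"dx": 0.06,"dy": -0.18,"dz": -0.75,"wx": -1,"wy": 0,"wz": 0},{"dx": 0.06,"dy": -0.12,"dz": -0.77,"wx": -1,"wy": 0,"wz": 0},{"dx": 0.06,"dy": -0.05,"dz": -0.77,"wx": -1,"wy": 0,"wz": 0},{"dx": 0.06,"dy": 0.01,"dz": -0.77,"wx": -1,"wy": 0,"wz": 0},{"dx": 0.06,"dy": 0.08,"dz": -0.77,"wx": -1,"wy": 0,"wz": 0},{"dx": 0.06,"dy": 0.14,"dz": -0.76,"wx": -1,"wy": 0,"wz": 0},{"dx": 0.06,"dy": 0.2,"dz": -0.75,"wx": -0.7,"wy": 0,"wz": 0}]}}

```text
time_s: 7.38
tcp_pos: [0.7112, -0.0264, 0.2333]
eef_rot: [10.6, 89.6, 178.8]
contact_force: [0.5, 1.4, -0.1]
gripper_width: 0.0006
```

```bash
cat >> h.py <<'E'
def fit(prior=None):
    from scipy.optimize import least_squares
    A=np.loadtxt("ang.txt"); t=A[:,0]; a=A[:,1]
    # unwrap with model
    t0=5.9
    def th(p,t): x=t-t0; return p[0]+p[1]*x-.5*p[2]*x*x
    p=np.array([178.63,127.,14.3])
    for it in range(5):
        k=np.round((th(p,t)-a)/180); y=a+180*k
        p=least_squares(lambda p:np.r_[(th(p,t)-y)/.3],p,loss="soft_l1").x
    res=th(p,t)-y
    print("th0,w0,dec(rad)",np.round([p[0],np.radians(p[1]),np.radians(p[2])],4),"res",np.round(res,2))
    for c in (360,540,720):
        D=p[1]**2-2*p[2]*(c-p[0])
        print(c, ("w %.3f t %.3f"%(np.radians(np.sqrt(D)),t0+(p[1]-np.sqrt(D))/p[2])) if D>0 else "not reached, stops at %.1f"%(p[0]+p[1]**2/2/p[2]))
    return p
E
python3 - <<'E'
from h import *
for i in range(3): print(np.round(ang(f"pics/b{i}.png"),3))
fit()
goto([.730,-.040,.24],78)
E
```

```text
[ 7.38300e+00  1.75186e+02  8.40000e+02 -1.88000e-01  1.98000e-01]
[ 7.43300e+00  1.79776e+02  8.62000e+02 -1.90000e-01  1.97000e-01]
[ 7.483e+00  4.848e+00  8.050e+02 -1.970e-01  1.870e-01]
th0,w0,dec(rad) [178.5913   2.2691   0.2691] res [-0.04 -0.01 -0.02 -0.04  0.05  0.02  0.02  0.05 -0.71  0.04  0.27]
360 w 1.856 t 7.435
540 w 1.325 t 9.410
720 w 0.253 t 13.393
tcp [ 0.7109 -0.0266  0.2323] ydir -102.1 tilt [-1.     0.002  0.008] world d [ 0.0191 -0.0134  0.0077] yaw turn world 0.1 -> wx total shares -0.03 tool d shares [-0.39  0.46 -1.07] J [ 13.4  24.4   6.   -0.1 -72.   64.5] t 7.5333 w 0.00035403955460398015 [-0.76 -0.62  0.6 ]
```

The fit gives 3π at about 9.41 s with 1.33 rad/s. 4π is only marginally reachable, so I'll stop at 3π, about 400° after the flick. The finger will retreat at about 0.23 of blade speed so the rebound cancels. Getting into place now.

Call:
{"method": "arm_command", "body": {"plan": [{"dx": 0,"dy": 0.4,"dz": -0.36,"wx": 0,"wy": 0,"wz": 0},{"dx": 0,"dy": 0.4,"dz": -0.36,"wx": 0,"wy": 0,"wz": 0},{"dx": 0,"dy": 0.4,"dz": -0.36,"wx": 0,"wy": 0,"wz": 0},{"dx": 0.9,"dy": 0,"dz": 0,"wx": 0,"wy": 0,"wz": 0},{"dx": 0.9,"dy": 0,"dz": 0,"wx": 0,"wy": 0,"wz": 0},{"dx": 0.85,"dy": 0,"dz": 0,"wx": 0,"wy": 0,"wz": 0},{"dx": 0,"dy": 0,"dz": 0,"wx": 0,"wy": 0,"wz": 0}]}}

```text
time_s: 8.12
tcp_pos: [0.728, -0.0585, 0.1786]
eef_rot: [14.5, 89.6, -177.9]
contact_force: [-1.4, -0.7, -2.3]
gripper_width: 0.0003
```

```bash
python3 - <<'E'
from h import *
for i in range(4): print(np.round(ang(f"pics/c{i}.png"),3))
fit()
goto([.7269,-.0548,.176],78)
E
```

```text
[ 8.1170e+00  6.9622e+01  9.0100e+02 -1.9900e-01  1.9100e-01]
[ 8.1670e+00  7.4471e+01  8.8200e+02 -1.9700e-01  1.8000e-01]
[ 8.217e+00  7.929e+01  8.550e+02 -1.980e-01  1.700e-01]
[ 8.2670e+00  8.4139e+01  8.2000e+02 -1.9800e-01  1.6100e-01]
th0,w0,dec(rad) [178.6866   2.2568   0.2534] res [ 0.06  0.05  0.01 -0.04  0.02 -0.04 -0.06 -0.04 -0.67  0.11  0.37  0.03
  0.02  0.   -0.08]
360 w 1.868 t 7.434
540 w 1.377 t 9.370
720 w 0.552 t 12.626
tcp [ 0.7305 -0.0581  0.184 ] ydir -102.3 tilt [-1.     0.    -0.001] world d [-0.0036  0.0033 -0.008 ] yaw turn world 0.3 -> wx total shares -0.07 tool d shares [ 0.4  -0.13  0.21] J [ 10.6  27.7   4.8   0.  -67.1  67. ] t 8.3167 w 0.0007020608900857872 [0.41 0.97 0.72]
```

With more data the decay is 0.253 rad/s², so 4π is reached at about 0.55 rad/s at 12.6 s. That is a gentler stop, so I'll lift now, let this blade pass and come down before the next one.

Call:
{"method": "arm_command", "body": {"plan": [{"dx": -1,"dy": 0,"dz": 0,"wx": 0,"wy": 0,"wz": 0},{"dx": -1,"dy": 0,"dz": 0,"wx": 0,"wy": 0,"wz": 0},{"dx": -1,"dy": 0,"dz": 0,"wx": 0,"wy": 0,"wz": 0},{"dx": 0,"dy": 0,"dz": 0,"wx": 0,"wy": 0,"wz": 0},{"dx": 0,"dy": -0.1,"dz": 0.2,"wx": 0,"wy": 0,"wz": 0},{"dx": 0,"dy": 0,"dz": 0,"wx": 0,"wy": 0,"wz": 0},{"dx": 0,"dy": 0,"dz": 0,"wx": 0,"wy": 0,"wz": 0},{"dx": 0,"dy": 0,"dz": 0,"wx": 0,"wy": 0,"wz": 0},{"dx": 0,"dy": 0,"dz": 0,"wx": 0,"wy": 0,"wz": 0},{"dx": 0,"dy": 0,"dz": 0,"wx": 0,"wy": 0,"wz": 0},{"dx": 0,"dy": 0,"dz": 0,"wx": 0,"wy": 0,"wz": 0},{"dx": 0,"dy": 0,"dz": 0,"wx": 0,"wy": 0,"wz": 0}]}}

```text
time_s: 9.32
tcp_pos: [0.728, -0.0547, 0.2543]
eef_rot: [-169.1, 89.5, -1.3]
contact_force: [-0.0, 0.1, -0.9]
gripper_width: 0.0004
```

```bash
python3 - <<'E'
from h import *
for i in range(3): print(np.round(ang(f"pics/d{i}.png"),3))
fit()
goto([.7269,-.0548,.176],78)
E
```

```text
[ 9.31700e+00  1.75393e+02  8.82000e+02 -1.98000e-01  1.98000e-01]
[ 9.36700e+00  1.79452e+02  8.50000e+02 -1.94000e-01  1.97000e-01]
[ 9.417e+00  3.769e+00  8.280e+02 -1.980e-01  1.550e-01]
th0,w0,dec(rad) [178.6742   2.2583   0.2547] res [ 0.04  0.05  0.01 -0.04  0.02 -0.03 -0.05 -0.03 -0.64  0.14  0.4   0.02
  0.   -0.02 -0.11  0.19  0.09 -0.3 ]
360 w 1.868 t 7.434
540 w 1.374 t 9.373
720 w 0.536 t 12.662
tcp [ 0.7281 -0.0547  0.2545] ydir -102.2 tilt [-1.    -0.002 -0.009] world d [-0.0012 -0.0001 -0.0785] yaw turn world 0.2 -> wx total shares -0.05 tool d shares [3.92 0.03 0.09] J [ 11.   24.9   9.5   0.1 -74.1  66.7] t 9.4667 w 0.00020575218035163908 [-0.44  0.18 -0.27]
```

Call:
{"method": "arm_command", "body": {"plan": [{"dx": 0,"dy": 0,"dz": 0,"wx": 0,"wy": 0,"wz": 0},{"dx": 0,"dy": 0,"dz": 0,"wx": 0,"wy": 0,"wz": 0},{"dx": 0,"dy": 0,"dz": 0,"wx": 0,"wy": 0,"wz": 0},{"dx": 0,"dy": 0,"dz": 0,"wx": 0,"wy": 0,"wz": 0},{"dx": 0,"dy": 0,"dz": 0,"wx": 0,"wy": 0,"wz": 0},{"dx": 0,"dy": 0,"dz": 0,"wx": 0,"wy": 0,"wz": 0},{"dx": 0,"dy": 0,"dz": 0,"wx": 0,"wy": 0,"wz": 0},{"dx": 0.7,"dy": 0,"dz": 0,"wx": 0,"wy": 0,"wz": 0},{"dx": 0.7,"dy": 0,"dz": 0,"wx": 0,"wy": 0,"wz": 0},{"dx": 0.7,"dy": 0,"dz": 0,"wx": 0,"wy": 0,"wz": 0},{"dx": 0.7,"dy": 0,"dz": 0,"wx": 0,"wy": 0,"wz": 0},{"dx": 0.6,"dy": 0,"dz": 0,"wx": 0,"wy": 0,"wz": 0},{"dx": 0.3,"dy": 0,"dz": 0,"wx": 0,"wy": 0,"wz": 0},{"dx": 0,"dy": 0,"dz": 0,"wx": 0,"wy": 0,"wz": 0},{"dx": 0,"dy": 0,"dz": 0,"wx": 0,"wy": 0,"wz": 0}]}}

```text
time_s: 10.72
tcp_pos: [0.73, -0.0549, 0.179]
eef_rot: [-169.3, 89.3, -1.5]
contact_force: [-0.3, -0.6, -0.4]
gripper_width: 0.0005
```

```bash
cat >> h.py <<'E'
def rel():
    p=r.get_state()["tcp_pos"]; f=np.radians(-12.); ut=np.array([np.cos(f),np.sin(f)]);n=np.array([-ut[1],ut[0]]); d=p[:2]-H
    print("t",r.get_state()["time_s"],"rho",round(d@ut,4),"perp",round(d@n,4),"z",p[2].round(4))
E
python3 - <<'E'
from h import *
rel()
for i in range(3): print(np.round(ang(f"pics/e{i}.png"),3))
fit(); rel()
goto([.7269,-.0548,.176],78)
E
```

```text
t 10.7167 rho 0.153 perp 0.0265 z 0.179
[ 1.0717e+01  9.2875e+01  8.1400e+02 -1.9800e-01  1.5500e-01]
[ 1.0767e+01  9.5855e+01  7.9100e+02 -1.9700e-01  1.4700e-01]
[ 1.0817e+01  9.8786e+01  7.8800e+02 -2.0000e-01  1.4600e-01]
th0,w0,dec(rad) [178.6895   2.257    0.2538] res [ 0.06  0.06  0.02 -0.03  0.02 -0.03 -0.05 -0.04 -0.68  0.1   0.36 -0.
 -0.02 -0.04 -0.12  0.26  0.16 -0.23  0.02 -0.02 -0.04]
360 w 1.868 t 7.434
540 w 1.376 t 9.372
720 w 0.547 t 12.640
t 10.8667 rho 0.1534 perp 0.0266 z 0.1798
tcp [ 0.7304 -0.0549  0.1798] ydir -102.2 tilt [-1.    -0.003 -0.014] world d [-0.0035  0.0001 -0.0038] yaw turn world 0.2 -> wx total shares -0.05 tool d shares [0.19 0.03 0.17] J [ 11.   27.4   3.7   0.2 -65.4  66.7] t 10.8667 w 0.00045154906608788526 [-0.33  0.65  0.34]
```

Call:
{"method": "arm_command", "body": {"plan": [{"dx": 0.18,"dy": 0,"dz": 0,"wx": 0,"wy": 0,"wz": 0},{"dx": 0,"dy": 0,"dz": 0,"wx": 0,"wy": 0,"wz": 0},{"dx": 0,"dy": 0,"dz": 0,"wx": 0,"wy": 0,"wz": 0},{"dx": 0,"dy": 0,"dz": 0,"wx": 0,"wy": 0,"wz": 0},{"dx": 0,"dy": 0,"dz": 0,"wx": 0,"wy": 0,"wz": 0},{"dx": 0,"dy": 0,"dz": 0,"wx": 0,"wy": 0,"wz": 0},{"dx": 0,"dy": 0,"dz": 0,"wx": 0,"wy": 0,"wz": 0},{"dx": 0,"dy": 0,"dz": 0,"wx": 0,"wy": 0,"wz": 0},{"dx": 0,"dy": 0,"dz": 0,"wx": 0,"wy": 0,"wz": 0},{"dx": 0,"dy": 0,"dz": 0,"wx": 0,"wy": 0,"wz": 0}]}}

```text
time_s: 11.7
tcp_pos: [0.7317, -0.0548, 0.1792]
eef_rot: [-166.6, 88.9, 1.2]
contact_force: [0.1, -0.8, 0.6]
gripper_width: 0.0005
```

```bash
python3 - <<'E'
from h import *
rel()
for i in range(2): print(np.round(ang(f"pics/f{i}.png"),3))
fit(); rel()
E
```

```text
t 11.7 rho 0.1547 perp 0.027 z 0.1792
[ 1.17000e+01  1.44804e+02  8.42000e+02 -1.99000e-01  1.65000e-01]
[ 1.17500e+01  1.46957e+02  8.46000e+02 -2.00000e-01  1.68000e-01]
th0,w0,dec(rad) [178.7256   2.2549   0.2527] res [ 0.1   0.09  0.04 -0.02  0.04 -0.02 -0.05 -0.04 -0.75  0.03  0.29 -0.07
 -0.08 -0.1  -0.19  0.26  0.17 -0.22  0.21  0.19  0.18 -0.25 -0.15]
360 w 1.867 t 7.435
540 w 1.378 t 9.372
720 w 0.557 t 12.619
t 11.8 rho 0.1547 perp 0.0269 z 0.1791
```

Call:
{"method": "arm_command", "body": {"plan": [{"dx": 0,"dy": 0,"dz": 0,"wx": 0,"wy": 0,"wz": 0},{"dx": 0,"dy": -0.08,"dz": 0,"wx": 0,"wy": 0,"wz": 0},{"dx": 0,"dy": -0.08,"dz": 0,"wx": 0,"wy": 0,"wz": 0},{"dx": 0,"dy": -0.08,"dz": 0,"wx": 0,"wy": 0,"wz": 0},{"dx": 0,"dy": -0.08,"dz": 0,"wx": 0,"wy": 0,"wz": 0},{"dx": 0,"dy": -0.08,"dz": 0,"wx": 0,"wy": 0,"wz": 0}]}}

```text
time_s: 12.3
tcp_pos: [0.7335, -0.0465, 0.1791]
eef_rot: [-166.8, 88.9, 1.0]
contact_force: [0.4, -0.4, -0.0]
gripper_width: 0.0007
```

```bash
python3 - <<'E'
from h import *
rel(); s=r.get_state(); print(s["qd"].round(2),s["contact_force"].round(1))
E
```

```text
t 12.3 rho 0.1547 perp 0.0354 z 0.1791
[ 1.69  0.37  0.52  0.03 -0.27 -1.67] [ 0.4 -0.4 -0. ]
```

Call:
{"method": "arm_command", "body": {"plan": [{"dx": 0,"dy": -0.075,"dz": 0,"wx": 0,"wy": 0,"wz": 0},{"dx": 0,"dy": -0.075,"dz": 0,"wx": 0,"wy": 0,"wz": 0},{"dx": 0,"dy": -0.075,"dz": 0,"wx": 0,"wy": 0,"wz": 0},{"dx": 0,"dy": -0.075,"dz": 0,"wx": 0,"wy": 0,"wz": 0},{"dx": 0,"dy": -0.08,"dz": 0,"wx": 0,"wy": 0,"wz": 0},{"dx": 0,"dy": -0.08,"dz": 0,"wx": 0,"wy": 0,"wz": 0}]}}

```text
time_s: 12.8
tcp_pos: [0.7357, -0.0362, 0.1791]
eef_rot: [-166.7, 88.9, 1.0]
contact_force: [-0.6, -0.1, 0.1]
gripper_width: 0.0006
```

```bash
python3 - <<'E'
from h import *
rel()
for i in range(3): print(np.round(ang(f"pics/g{i}.png"),3))
rel()
E
```

```text
t 12.8 rho 0.1547 perp 0.046 z 0.1791
[ 1.28e+01  2.89e-01  8.62e+02 -1.97e-01  1.97e-01]
[ 1.285e+01  2.490e-01  8.660e+02 -1.980e-01  1.940e-01]
[ 1.29e+01  2.50e-01  8.69e+02 -1.98e-01  1.97e-01]
t 12.95 rho 0.1547 perp 0.0459 z 0.179
```

It stopped at 0.25° off the line and is at rest. I'll back off and lift the finger away.

Call:
{"method": "arm_command", "body": {"plan": [{"dx": 0,"dy": -0.4,"dz": 0,"wx": 0,"wy": 0,"wz": 0},{"dx": 0,"dy": -0.4,"dz": 0,"wx": 0,"wy": 0,"wz": 0},{"dx": -0.8,"dy": -0.3,"dz": 0,"wx": 0,"wy": 0,"wz": 0},{"dx": -1,"dy": -0.3,"dz": 0,"wx": 0,"wy": 0,"wz": 0},{"dx": -1,"dy": -0.8,"dz": 0,"wx": 0,"wy": 0,"wz": 0},{"dx": -1,"dy": -1,"dz": 0,"wx": 0,"wy": 0,"wz": 0},{"dx": -1,"dy": -1,"dz": 0,"wx": 0,"wy": 0,"wz": 0},{"dx": 0,"dy": -1,"dz": 0,"wx": 0,"wy": 0,"wz": 0},{"dx": 0,"dy": -1,"dz": 0,"wx": 0,"wy": 0,"wz": 0},{"dx": 0,"dy": -1,"dz": 0,"wx": 0,"wy": 0,"wz": 0},{"dx": 0,"dy": 0,"dz": 0,"wx": 0,"wy": 0,"wz": 0},{"dx": 0,"dy": 0,"dz": 0,"wx": 0,"wy": 0,"wz": 0},{"dx": 0,"dy": 0,"dz": 0,"wx": 0,"wy": 0,"wz": 0}]}}

```text
time_s: 14.03
tcp_pos: [0.7653, 0.1192, 0.2764]
eef_rot: [-166.1, 89.2, 1.7]
contact_force: [-0.4, -0.9, -0.3]
gripper_width: 0.0005
```

```bash
python3 - <<'E'
from h import *
rel()
for i in range(3): print(np.round(ang("pics/final.png"),3))
a=cv2.imread("pics/final.png")[90:280,180:420]; cv2.imwrite("pics/finalz.png",cv2.resize(a,(720,570),interpolation=cv2.INTER_CUBIC))
d0=np.load("top0.npy"); p,d=r.capture("top")
for n,dd in (("0",d0),("1",d)):
    W=cloud("top",dd); z=W[...,2]
    D=W[...,:2]-H; rad=np.hypot(D[...,0],D[...,1])
    nut=(z>.19)&(z<.205)&(rad<.03); print("nut",W[nut].mean(0).round(4))
    mouth=(z>.135)&(z<.165)&(rad>.205)&(rad<.26)&(abs(np.degrees(np.arctan2(D[...,1],D[...,0]))+12)<8); print("mouth",W[mouth].mean(0).round(4))
for q in ["cutlery_basket","filter","brush"]:
    o=r.spot_point("top",q); print(q,[(e["score"],np.round(e["centre"],1)) for e in o[:1]])
E
```

```text
t 14.0333 rho 0.1513 perp 0.2042 z 0.2764
[ 1.4033e+01  7.5400e-01  9.7800e+02 -1.9700e-01  1.9800e-01]
[ 1.4083e+01  7.5000e-01  9.7600e+02 -1.9700e-01  1.9800e-01]
[ 1.4133e+01  7.5000e-01  9.8200e+02 -1.9700e-01  1.9800e-01]
nut [ 0.5752 -0.049   0.1966]
mouth [ 0.794  -0.0961  0.1509]
nut [ 0.5758 -0.0478  0.1965]
mouth [ 0.7946 -0.0963  0.1509]
cutlery_basket [(0.63, array([187.4, 202.6]))]
filter [(0.87, array([413.6, 228.9]))]
brush [(0.63, array([437.8, 230.3]))]
```

View pics/finalz.png

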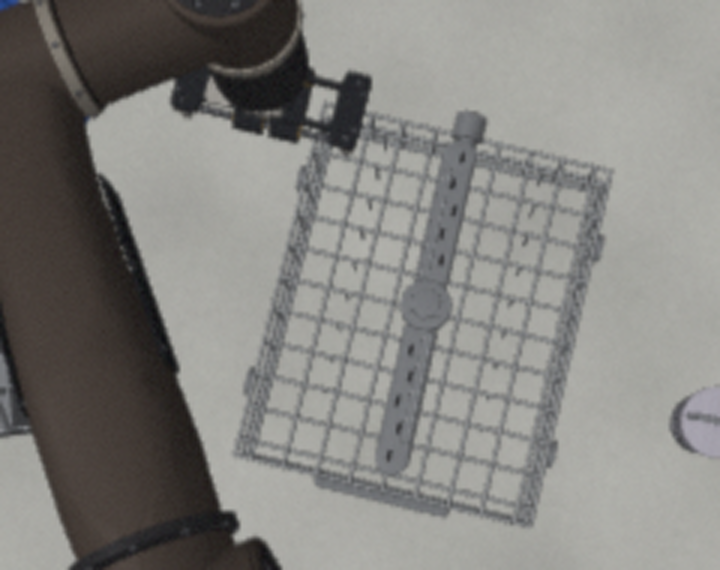

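The picture shows the blade running from the tube's mouth at (470,125) through the hub at (427,305) to (395,470). It is in line and steady across three frames, and the gripper is clear at upper left. Handing in.

```bash
python3 -c "
from h import *
print(r.close_job())"
```

```text
the job is handed in; nothing more can be done
None
```

I flicked the spray arm with the closed fingertips, stopped it in line with its feed tube while it was still turning, and handed the job in at about 14 s.

- **Spin:** The flick gave about 2.25 rad/s. The arm then turned untouched for roughly 580°, well over one full turn.
- **Stop:** At about 0.55 rad/s I caught the blade over the tube with the fingertips. They were backing off slowly, so the arm did not bounce back. I then moved the gripper away and touched nothing more.
- **Final angle:** The arm stood still in the last three frames, about 0.75° from the tube line. Just before the gripper withdrew, the reading was 0.25°, with part of the blade hidden. The tube line itself is known to about 0.5 to 1°: the two cameras gave −12.1° and −11.2°.
- **Basket:** The nut and the tube's mouth appear within about 1 mm of where they started.
- **Things around it:** The filter and brush are within about 1 pixel of their first positions. The cutlery basket, partly hidden by the arm, reads about 3 pixels off; the gripper passed well above and to one side of it.
- **Forces:** The wrist force readings I saw stayed under about 3 N, but none was taken at the moments of contact.

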